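# Lock the seat post and put the hex key away

### The arm

A 6-joint arm with a two-finger parallel gripper is mounted at the origin on the work surface; the furniture and walls round the work are solid. World frame = base frame: x ahead of the robot, y to its left, z up, the work surface at z = 0. Lengths are in m, angles in rad, forces in N, time in s.
With the tool pointing down it reaches from about 0.35 to 0.975 m from the base axis. Payload 4.9 kg.
Tool frame: the origin (TCP) lies midway between the tips of the shut fingers; the grasp point (between the pads) lies 19 mm behind it; z points along the fingers, y is the line along which they close (so a half turn about z gives the same grasp; the last joint's range is limited). The gripper opens to 85 mm and grips with 20 to 120 N. Pads are 22 mm wide; open, the fingers measure 114 mm over their backs; the gripper's body (76 mm by 85 mm) begins 54 mm behind the grasp point. The pads swing forward as they close: fully open they stand 13 mm farther back than shut.
Start: joints at [1.034, 0.053, 1.613, -0, 1.476, -0.119], TCP at [0.254, 0.571, 0.231] pointing down, gripper open.
Joint ranges: [-3.01, 3.01], [-1.01, 2.22], [0.06, 2.58], [-1.02, 4.17], [0.09, 2.62], [-3.14, 3.14]. Speed limits (rad/s): [2.57, 2.57, 3.14, 3.14, 3.14, 3.14].

### API

Orientations are given as a rotation vector (axis times angle).
In Python, from station import ctrl, optics, job gives the robot as it stands.
- The arm moves only by the shell command python3 -m jog 'ROWS' [OPENING] [FORCE]. ROWS is JSON, a list of rows, each a list of 2 entries, a list of its own where there are three numbers: the shift along the tool's x, y, z in m, then the turn, a rotation vector about the tool's x, y, z in rad. A call has 1 to 5 rows; each row is the pose to reach, as a shift and turn from the pose commanded when the call began, along the tool's axes at that moment; what a row does not reach only later rows make up. A row lasts 1/10 s, in which the tool goes at most 50 mm and 8.59 degrees, less where a joint would pass 70% of its speed; a pose out of reach is approached as far as the arm can. A call with a gripper value outside its range is refused whole. OPENING is the opening, from 0 (shut) to 1 (fully open), set as the call begins (- or left out, the last holds). The fingers move at their own pace and stop on an object; FORCE is the grip in N (left out, the last holds). Time passes only in rows, so rows that repeat a pose let the fingers close. It gives the time, the measured TCP pose, the force, the opening and the grip force at its end, in the units of the state.
- ctrl.get_obs(): the state, without advancing time (a new reading comes with each control period).
- optics.get_image(name): name is "scene" or "top"; returns a dict with "image" (384x512x3 uint8, blue, green, red), "fx", "fy", "cx", "cy" (pixels), "rvec" (rotation vector, rad) and "tvec" (3), from world to camera coordinates, as OpenCV has them. Camera axes: x right, y down, z forward; pixel columns grow to the right and rows downward; lengths in m; the calibration is good to about 2 mm. A picture is of the moment at which its call begins. There is no depth.
- job.finish_job(): hands the job in; it is judged then, once.
The state is a dict: "t": time; "q": joint angles; "dq": joint speeds; "effort": joint torques, N m; "tool_pos": TCP position; "tool_rot": TCP orientation; "contact_force": force on the tool from outside, world axes, zero at the start; "wrist_torque": the same for the moment, N m; "opening": finger opening in m; "grip_force": force on a finger pad.
Only numpy, scipy, OpenCV 4.12 (cv2) and the standard library are available. Lean on these libraries where they do the work, as an engineer would, in place of code of your own. Each camera call takes 0.05 s, during which the arm holds its last target. There are 200 camera calls.

### The job

Lock the seat-post clamp that has the red T-handled hex key standing in it: turn that key a quarter turn clockwise (seen from above) until the lock stops, then lift the key straight out and stand it, shank down, in the clear mixing cup just beyond the two locks (not the one on the green cutting mat), leaving the cup upright. Leave the blue key standing in its own lock.

Things in the scene. Friction and masses are not known exactly. Their poses are not given: they have to be found in the camera images.
- red_grip (a point): centre of the red crossbar of a loose T-handled hex key (120 g) standing upright in its lock. Bar 70 mm long (x), 16 mm wide (y), 17 mm tall (z up); grasp it from above across the 16 mm. Below it a round 12 mm neck, then a steel hexagon, 20 mm across flats, 45 mm long; foot 116.5 mm below this point. The foot sits 22 mm deep in the hex recess: lift it over 22 mm to free it
- red_lock (a joint): turn of the steel hub driven by the red key, rad: 0 open (start), growing clockwise seen from above to 1.57 at a hard stop (locked). The key has 0.12 rad play; friction (0.06 N m) holds the hub where left. Recess floor 30 mm, rim 52 mm above the table. Fixed base; a post stub 74 mm high stands 60 mm from the key axis, on the robot's side
- cup: clear tapered mixing cup, loose, 300 g, open at the top: 108 mm high, inside about 115 mm wide at the mouth and 80 mm at the floor, which is 4 mm thick; origin at the centre of its underside, z up. The key, 125 mm from foot to top, is longer than the cup is high: let go at the middle with its foot about 10 mm above the floor, it leans in the cup with its bar by the rim
- blue_grip (a point): the same point on the blue-handled key, alike but for its colour, which stands in a second, identical lock and is to be left standing there. Beware of the clear acrylic screen, 0.62 m high, upright along the table's right-hand edge (y = -0.39 m, from x = 0.47 m outward): an arm that starts to its right must draw in before it swings ahead
Things that resemble listed ones, but are neither listed nor needed, are in the scene too. Leave any orange look-alike of the part that bears red_lock alone.

How it is judged:
On the way:
1. the red key's lock is turned clockwise to its stop (at least 1.3 rad) (value of joint red_lock above 1.3 rad), for 0.2 s.
At the end, for the whole second after the job is handed in: The red key's lock is still turned to at least 1.3 rad; the red key stands in the cup, shank down: its crossbar's centre within 90 mm of the cup's axis and 70 to 140 mm above its underside, the key leaning less than 0.9 rad; the cup stands upright (within 0.15 rad) on the table, at rest (value of joint red_lock above 1.3 rad and horizontal distance between red_grip and cup below 0.09 m and z of red_grip in the frame of cup between 0.07 and 0.14 m and angle between red_grip's own z axis and vertical below 0.9 rad and angle between cup's own z axis and vertical below 0.15 rad and height (world z) of cup below 0.02 m and linear speed of cup below 0.03 m/s); the robot touches nothing.
It fails at once if the blue key is pulled out or knocked over (its crossbar moves more than 20 mm) (distance of blue_grip from where it was at the start of the episode above 0.02 m).
It also fails if it takes over 48 s, if anything falls off the work surface, if the arm or the gripper's body presses on something with over 40 N, if the wrist force passes 120 N, or if a joint passes its speed limit or range.

## Working session

There is one attempt and no reset: what is moved stays moved. The work goes in short steps, Python scripts to look and compute and a shell command to move; the robot and the scene stay as the last step left them, time stands still between calls to the robot, and variables do not carry over. Pictures are saved under pics/ and viewed, at most 10 in all, crops included, and the job is handed in when it is done.

```bash
mkdir -p pics; python3 - <<'E'
from station import ctrl,optics
import cv2,pickle
d={}
for n in("scene","top"):
    r=optics.get_image(n);d[n]=r;cv2.imwrite(f"pics/{n}0.png",r["image"])
    print(n,r["fx"],r["cx"],r["cy"],r["rvec"],r["tvec"])
pickle.dump(d,open("d0.pkl","wb"))
o=ctrl.get_obs();print(o["t"],o["tool_pos"],o["tool_rot"],o["opening"])
E
```

```text
scene 438.44488962778354 260.6268977157964 189.35177327348353 [ 2.25396963 -0.62989369  0.29760375] [-0.39407151  0.22064444  1.09710341]
top 447.829653328932 261.97653500739204 190.25545946348092 [ 2.18096908 -2.20008364  0.05345412] [-0.01290791  0.44066227  1.34098026]
0.1 [0.25332433 0.57075677 0.23020679] [-6.51429114e-01 -3.07270802e+00  2.66891052e-03] 0.0853045291862178
```

View pics/scene0.png

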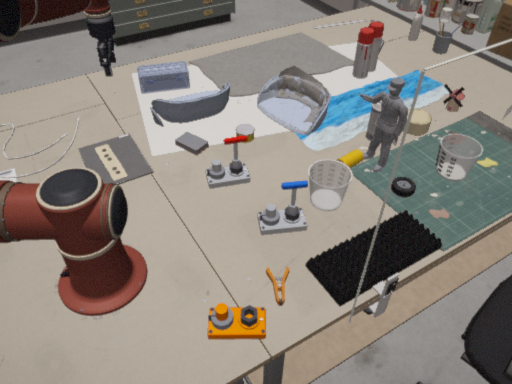

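View pics/top0.png

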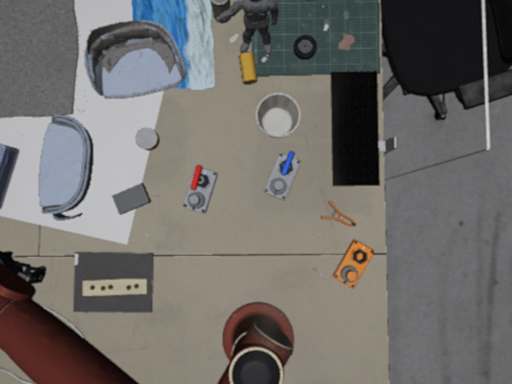

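Red: the red key's bar is at top (197,178) / scene (236,140). Could be confused with the blue key at (287,163) or the orange lock at (353,263). Cup: (278,115) top / (328,185) scene, lying beyond the locks; the decoys are the mat cup at scene (457,155) and a small grey pot at top (147,139).

```bash
cat > h.py <<'E'
import cv2,numpy as np
def ray(r,uv):
    R=cv2.Rodrigues(np.array(r["rvec"],float))[0];t=np.array(r["tvec"],float)
    d=R.T@np.array([(uv[0]-r["cx"])/r["fx"],(uv[1]-r["cy"])/r["fy"],1]);return -R.T@t,d
def plane(r,uv,z):
    c,d=ray(r,uv);return c+d*(z-c[2])/d[2]
def proj(r,p):
    K=np.array([[r["fx"],0,r["cx"]],[0,r["fy"],r["cy"]],[0,0,1.]])
    return cv2.projectPoints(np.array([p],float),np.array(r["rvec"],float),np.array(r["tvec"],float),K,None)[0].ravel()
def tri(r1,u1,r2,u2):
    a,d=ray(r1,u1);b,e=ray(r2,u2)
    s=np.linalg.lstsq(np.c_[d,-e],b-a,rcond=None)[0];p,q=a+s[0]*d,b+s[1]*e
    return (p+q)/2,np.linalg.norm(p-q)
def bar(r,colour,win=None):
    h=cv2.cvtColor(r["image"],cv2.COLOR_BGR2HSV).astype(int)
    H,S,V=h[...,0],h[...,1],h[...,2]
    m=((H<6)|(H>174))&(S>190)&(V>110) if colour=="red" else (abs(H-112)<9)&(S>190)&(V>90)
    m=m.astype(np.uint8)
    if win: k=np.zeros_like(m);x0,y0,x1,y1=win;k[y0:y1,x0:x1]=1;m*=k
    c=max(cv2.findContours(m,0,cv2.CHAIN_APPROX_NONE)[0],key=cv2.contourArea)
    return cv2.minAreaRect(c),m
E
python3 - <<'E'
import pickle;from h import *
d=pickle.load(open("d0.pkl","rb"));T,S=d["top"],d["scene"]
for col,wt,ws in(("red",(180,155,225,200),(215,125,260,155)),("blue",(270,140,310,190),(270,170,320,200))):
    a,_=bar(T,col,wt);b,_=bar(S,col,ws);print(col,a,b,tri(T,a[0],S,b[0]))
    p=cv2.boxPoints(a);q=[plane(T,x,.153) for x in p]
    e=max(((q[1]-q[0]),(q[2]-q[1])),key=np.linalg.norm);print("mid",sum(q)/4,"dir deg",np.degrees(np.arctan2(e[1],e[0])),np.linalg.norm(e))
# cup rim, try ellipse from edges
for z,uvs in((.108,[(256,115),(299,115),(278,94),(278,137)]),):
    for u in uvs:print(plane(T,u,z))
c=T["image"][75:205,170:330];cv2.imwrite("pics/crop1.png",cv2.resize(c,None,fx=4.6,fy=4.6,interpolation=cv2.INTER_CUBIC))
E
```

```text
red ((196.16038513183594, 177.18865966796875), (4.258177280426025, 23.07657241821289), 15.945395469665527) ((235.45999145507812, 138.72000122070312), (4.949747562408447, 21.354625701904297), 81.8698959350586) (array([0.47113031, 0.16034573, 0.15121405]), np.float64(0.002518001620871105))
mid [0.46990771 0.1606563  0.153     ] dir deg -15.962030667899777 0.0626594929304739
blue ((288.9000244140625, 158.29998779296875), (3.7947332859039307, 13.281566619873047), 18.434947967529297) ((294.5122985839844, 184.63525390625), (4.798394680023193, 23.35822105407715), 84.80557250976562) (array([ 0.51534873, -0.08905758,  0.14619504]), np.float64(0.010546011265890184))
mid [ 0.51904827 -0.09145322  0.153     ] dir deg -18.98799901496669 0.036276162878058696
[ 0.64893232 -0.00221558  0.108     ]
[ 0.64771555 -0.12397538  0.108     ]
[ 0.70858729 -0.06516401  0.108     ]
[ 0.5854971  -0.06386977  0.108     ]
```

View pics/crop1.png

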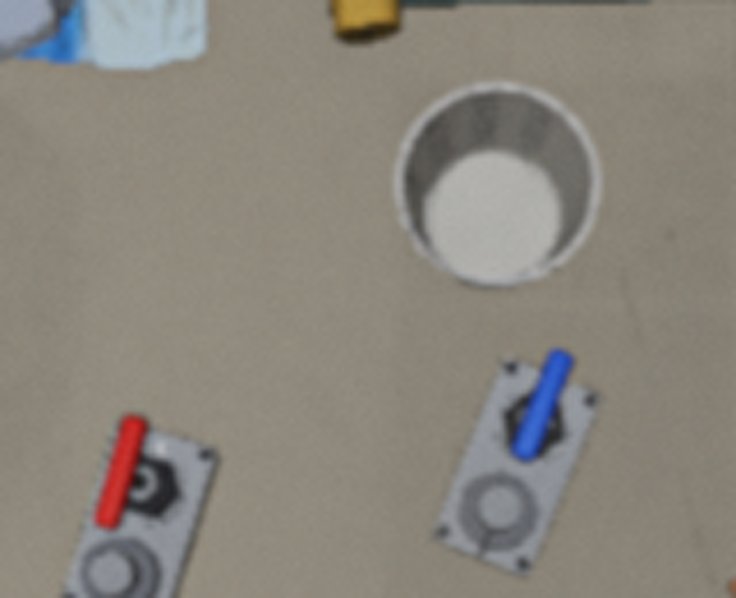

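The crop shows the red bar centred at crop (121,472), i.e. full-image (196,177), standing on the grey lock. The clear cup's rim centre is at crop (498,183), i.e. full-image (278,115), which puts the cup at about (0.648, -0.063). The red key is at about (0.470, 0.160), bar along -16°.

```bash
cat > go.py <<'E'
# usage: go.py x y z yaw_of_tool_y_deg -> shift/turn from measured pose
import sys,numpy as np;from scipy.spatial.transform import Rotation as R
from station import ctrl
o=ctrl.get_obs();x,y,z,a=map(float,sys.argv[1:5]);a=np.radians(a)
Y=np.array([np.cos(a),np.sin(a),0]);Z=np.array([0,0,-1.]);G=np.c_[np.cross(Y,Z),Y,Z]
A=R.from_rotvec(o["tool_rot"]);np.set_printoptions(precision=4,suppress=True)
print(o["t"],"shift",A.inv().apply(np.array([x,y,z])-o["tool_pos"]),"turn",(A.inv()*R.from_matrix(G)).as_rotvec(),"pos",o["tool_pos"],"ydir",np.degrees(np.arctan2(*A.as_matrix()[1::-1,1])),"F",o["contact_force"],"q",o["q"])
E
python3 go.py .47 .16 .25 74
python3 -m jog '[[[-0.365,-0.288,-0.02],[0,0,-0.14]],[[-0.365,-0.288,-0.02],[0,0,-0.14]],[[-0.365,-0.288,-0.02],[0,0,-0.14]],[[-0.365,-0.288,-0.02],[0,0,-0.14]],[[-0.365,-0.288,-0.02],[0,0,-0.14]]]' 1 60
python3 go.py .47 .16 .25 74
```

```text
0.1 shift [-0.3647 -0.2875 -0.0194] turn [-0.0018 -0.0003 -0.1386] pos [0.2533 0.5708 0.2302] ydir 66.06050284829281 F [-0.0912 -0.1863 -0.5547] q [ 1.034   0.0533  1.6141  0.      1.476  -0.119 ]
t: 0.6
tool_pos: [0.3702, 0.3484, 0.2416]
tool_rot: [-0.434, -3.111, 0.001]
contact_force: [1.1, -0.0, 0.1]
opening: 0.0853
grip_force: 0.0
0.6 shift [-0.1475 -0.1539 -0.0084] turn [-0.0005 -0.0002  0.0021] pos [0.3702 0.3484 0.2416] ydir 74.11852654635086 F [ 1.1398 -0.0436  0.1348] q [ 0.6086 -0.2371  1.8667 -0.0001  1.5125 -0.6851]
```

```bash
python3 -m jog '[[[-0.147,-0.153,-0.008],[0,0,0]],[[-0.147,-0.153,-0.008],[0,0,0]],[[-0.147,-0.153,-0.008],[0,0,0]],[[-0.147,-0.153,-0.008],[0,0,0]],[[-0.147,-0.153,-0.008],[0,0,0]]]' >/dev/null
python3 go.py .47 .16 .25 74
python3 - <<'E'
from station import optics;from h import *
T=optics.get_image("top");S=optics.get_image("scene")
a=np.vstack([np.hstack([cv2.resize(r["image"][y:y+110,x:x+110],None,fx=3.6,fy=3.6,interpolation=2)for r,x,y in((T,140,120),(S,180,80))])])
cv2.imwrite("pics/c2.png",a)
for r in(T,S):print(proj(r,[.470,.160,.1465]))
E
```

```text
1.1 shift [ 0.001   0.0007 -0.0001] turn [-0.0011  0.0005 -0.0039] pos [0.4708 0.1591 0.2499] ydir 73.77899660255741 F [-0.0805  0.4537 -0.1036] q [ 0.1767 -0.2713  1.8811 -0.0013  1.5318 -1.111 ]
[196.76969501 177.3383979 ]
[234.78305265 140.21469444]
```

View pics/c2.png

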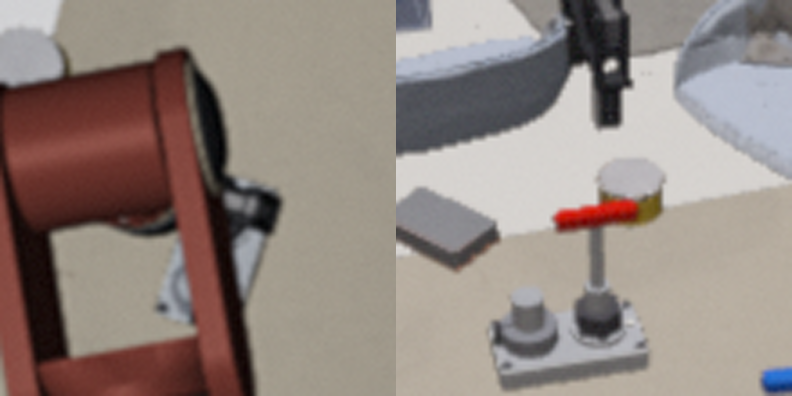

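The scene half shows the gripper centred above the red bar, whose middle is at crop (598,215), on a neck rising from the lock. I'll descend and grip.

```bash
python3 -m jog '[[[0.001,0.001,0.04],[0,0,0]],[[0.001,0.001,0.08],[0,0,0]],[[0.001,0.001,0.11],[0,0,0]],[[0.001,0.001,0.122],[0,0,0]],[[0.001,0.001,0.122],[0,0,0]]]'
python3 -m jog '[[[0,0,0],[0,0,0]],[[0,0,0],[0,0,0]],[[0,0,0],[0,0,0]],[[0,0,0],[0,0,0]],[[0,0,0],[0,0,0]]]' 0 60
python3 go.py .47 .16 .128 74
```

```text
t: 1.7
tool_pos: [0.4667, 0.165, 0.1259]
tool_rot: [-0.432, -3.107, 0.002]
contact_force: [0.8, 0.3, 0.1]
opening: 0.0855
grip_force: 0.0
t: 2.2
tool_pos: [0.4693, 0.1641, 0.1291]
tool_rot: [0.435, 3.11, 0.001]
contact_force: [-0.1, 0.2, 2.2]
opening: 0.015
grip_force: 58.4
2.2 shift [-0.0018 -0.0037  0.0011] turn [0.0006 0.0014 0.0013] pos [0.4693 0.1641 0.1291] ydir 74.07555285918514 F [-0.1009  0.2109  2.1756] q [ 0.1866 -0.1734  2.0045 -0.0001  1.3089 -1.1063]
```

```bash
python3 -m jog '[[[0,0,0],[0,0,0.14]],[[0,0,0],[0,0,0.28]],[[0,0,0],[0,0,0.42]],[[0,0,0],[0,0,0.56]],[[0,0,0],[0,0,0.7]]]'
python3 go.py .47 .16 .128 -20
```

```text
t: 2.7
tool_pos: [0.4698, 0.1646, 0.1291]
tool_rot: [1.483, 2.768, 0.004]
contact_force: [0.5, 0.9, 1.4]
opening: 0.0148
grip_force: 58.7
2.7 shift [-0.0039 -0.0024  0.0011] turn [ 0.0032 -0.0013  0.9363] pos [0.4698 0.1646 0.1291] ydir 33.643803331790686 F [0.4905 0.9331 1.3831] q [ 0.1867 -0.1731  2.0042  0.0011  1.3073 -0.4008]
```

Forces are tiny. I'll keep turning to the stop.

```bash
python3 -m jog '[[[0,0,0],[0,0,0.14]],[[0,0,0],[0,0,0.28]],[[0,0,0],[0,0,0.42]],[[0,0,0],[0,0,0.56]],[[0,0,0],[0,0,0.7]]]'
python3 go.py .47 .16 .128 -20
python3 -m jog '[[[0,0,0],[0,0,0.1]],[[0,0,0],[0,0,0.18]],[[0,0,0],[0,0,0.25]],[[0,0,0],[0,0,0.25]],[[0,0,0],[0,0,0.25]]]'
python3 go.py .47 .16 .128 -20
python3 -c "
from station import ctrl;print(ctrl.get_obs()['wrist_torque'])"
```

```text
t: 3.2
tool_pos: [0.4706, 0.1646, 0.1291]
tool_rot: [2.341, 2.091, 0.008]
contact_force: [3.0, 2.1, -0.0]
opening: 0.015
grip_force: 58.6
3.2 shift [-0.0046 -0.      0.0011] turn [ 0.0047 -0.0029  0.2363] pos [0.4706 0.1646 0.1291] ydir -6.46304314523028 F [ 3.0263  2.1005 -0.0493] q [ 0.1866 -0.1729  2.0039  0.0008  1.3051  0.2992]
t: 3.7
tool_pos: [0.4705, 0.1644, 0.1292]
tool_rot: [2.578, 1.792, 0.007]
contact_force: [5.9, 1.2, -0.8]
opening: 0.015
grip_force: 58.6
3.7 shift [-0.0043  0.001   0.0012] turn [ 0.0042 -0.0028 -0.0066] pos [0.4705 0.1644 0.1292] ydir -20.37919206014353 F [ 5.8822  1.2024 -0.8301] q [ 0.1865 -0.1729  2.0039  0.0002  1.3056  0.5421]
[ 0.33277423 -1.31034228 -0.00686818]
```

```bash
python3 -m jog '[[[0,0,0],[0,0,0.06]],[[0,0,0],[0,0,0.12]],[[0,0,0],[0,0,0.12]]]'
python3 go.py .47 .16 .128 -20
python3 - <<'E'
from station import optics,ctrl;from h import *
print(ctrl.get_obs()['wrist_torque'])
S=optics.get_image("scene")
cv2.imwrite("pics/c3.png",cv2.resize(S["image"][90:210,180:300],None,fx=5,fy=5,interpolation=2))
E
```

```text
t: 4.0
tool_pos: [0.4706, 0.1643, 0.1292]
tool_rot: [2.68, 1.635, 0.008]
contact_force: [5.9, -0.1, -0.6]
opening: 0.0147
grip_force: 58.7
4.0 shift [-0.0041  0.0014  0.0012] turn [ 0.0046 -0.0028 -0.1263] pos [0.4706 0.1643 0.1292] ydir -27.23837086386567 F [ 5.881  -0.0998 -0.6164] q [ 0.1866 -0.1729  2.0038 -0.0003  1.3053  0.6621]
[ 0.24314558 -1.41598109  0.32454213]
```

View pics/c3.png

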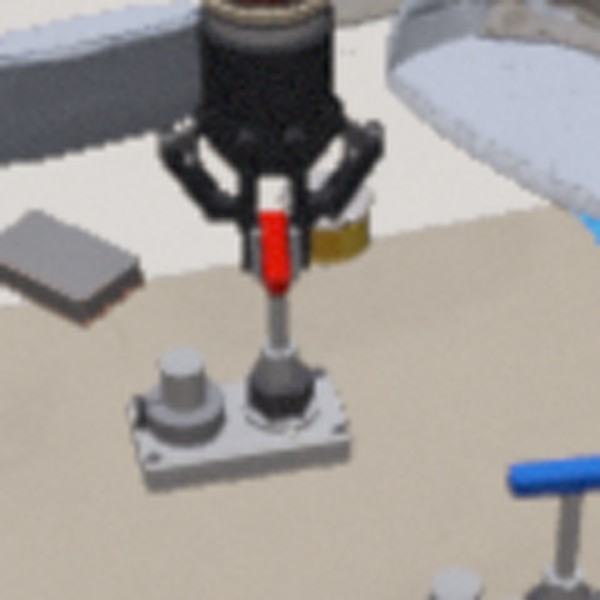

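The red bar at crop (275,250) is held and has turned nearly a quarter turn, and the torque of 0.32 N m shows the stop is reached. I'll back off slightly within the play and lift.

```bash
python3 -m jog '[[[0,0,0],[0,0,-0.05]],[[0,0,-0.01],[0,0,-0.05]],[[0,0,-0.025],[0,0,-0.05]],[[0,0,-0.05],[0,0,-0.05]],[[0,0,-0.09],[0,0,-0.05]]]' - 80
python3 -m jog '[[[0,0,-0.04],[0,0,0]],[[0,0,-0.07],[0,0,0]],[[0,0,-0.07],[0,0,0]]]'
python3 go.py .648 -.063 .28 -24
```

```text
t: 4.55
tool_pos: [0.4658, 0.1634, 0.215]
tool_rot: [-2.637, -1.7, 0.014]
contact_force: [0.2, -0.6, -1.6]
opening: 0.0147
grip_force: 80.8
t: 4.85
tool_pos: [0.4702, 0.1643, 0.2934]
tool_rot: [2.638, 1.7, 0.01]
contact_force: [-0.2, 0.3, -0.8]
opening: 0.0143
grip_force: 81.1
4.85 shift [-0.1336  0.2557  0.0143] turn [ 0.006  -0.0041 -0.0068] pos [0.4702 0.1643 0.2934] ydir -24.39240603781832 F [-0.1856  0.3316 -0.8185] q [ 0.1866 -0.2913  1.8259 -0.0001  1.5998  0.6123]
```

```bash
python3 -m jog '[[[-0.02,0.04,0],[0,0,0]],[[-0.04,0.077,0],[0,0,0]],[[-0.06,0.115,0],[0,0,0]],[[-0.08,0.153,0],[0,0,0]],[[-0.1,0.192,0],[0,0,0]]]' >/dev/null
python3 -m jog '[[[-0.015,0.03,0],[0,0,0]],[[-0.028,0.054,0.006],[0,0,0]],[[-0.034,0.064,0.014],[0,0,0]],[[-0.034,0.064,0.014],[0,0,0]]]'
python3 go.py .648 -.063 .28 -24
python3 - <<'E'
from station import optics;from h import *
T=optics.get_image("top");S=optics.get_image("scene")
a=np.hstack([cv2.resize(r["image"][y:y+130,x:x+130],None,fx=3,fy=3,interpolation=2)for r,x,y in((T,215,55),(S,265,100))])
cv2.imwrite("pics/c4.png",a)
b,_=bar(S,"red",(280,90,380,200));print(b)
for r in(T,S):print(proj(r,[.648,-.063,.108]),proj(r,[.648,-.063,.299]))
E
```

```text
t: 5.75
tool_pos: [0.6449, -0.0646, 0.2698]
tool_rot: [-2.638, -1.696, 0.008]
contact_force: [-0.5, -0.1, -1.6]
opening: 0.0143
grip_force: 80.9
5.75 shift [ 0.0027  0.0021 -0.0102] turn [-0.0072  0.0015 -0.0092] pos [ 0.6449 -0.0646  0.2698] ydir -24.528198440954263 F [-0.4651 -0.1226 -1.5826] q [-0.2146  0.0916  1.5082  0.0001  1.5491  0.2135]
((339.0, 121.0), (14.0, 6.0), 90.0)
[277.46079191 115.11347063] [279.69212846  97.4580161 ]
[328.62899422 173.01226978] [337.95110394 115.92722761]
```

View pics/c4.png

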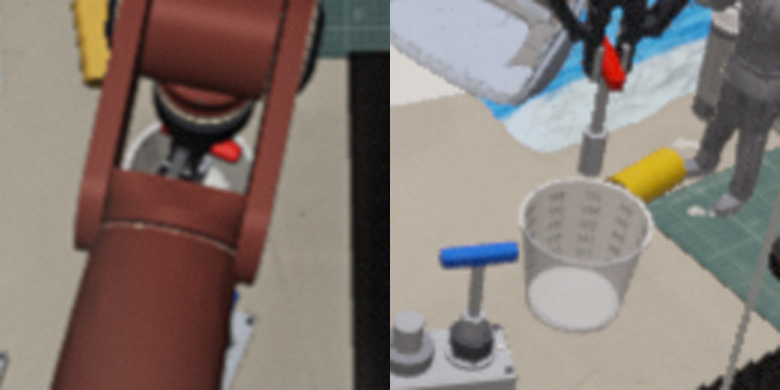

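The key hangs straight: its foot in the scene half is at crop (592,172), full-image (332,157), against a predicted cup axis of (332,155). I'll lower it.

```bash
python3 -m jog '[[[0.001,0.001,0.03],[0,0,0]],[[0.002,0.001,0.06],[0,0,0]],[[0.002,0.001,0.09],[0,0,0]],[[0.002,0.001,0.12],[0,0,0]],[[0.002,0.001,0.12],[0,0,0]]]'
python3 -m jog '[[[0,0,0],[0,0,0]],[[0,0,0],[0,0,0]]]'
python3 go.py .648 -.063 .113 -24
```

```text
t: 6.35
tool_pos: [0.644, -0.0603, 0.1486]
tool_rot: [-2.634, -1.699, 0.011]
contact_force: [-1.4, 0.6, -2.6]
opening: 0.0146
grip_force: 80.8
t: 6.55
tool_pos: [0.6493, -0.0622, 0.1571]
tool_rot: [2.639, 1.7, 0.005]
contact_force: [-0.0, -0.6, -0.6]
opening: 0.0145
grip_force: 80.8
6.55 shift [-0.0013 -0.001   0.0441] turn [ 0.0041 -0.001  -0.0073] pos [ 0.6493 -0.0622  0.1571] ydir -24.418196588600757 F [-0.0268 -0.554  -0.553 ] q [-0.2096  0.1666  1.6162  0.0001  1.3545  0.2166]
```

```bash
python3 -m jog '[[[-0.001,-0.001,0.015],[0,0,0]],[[-0.001,-0.001,0.03],[0,0,0]],[[-0.001,-0.001,0.043],[0,0,0]],[[-0.001,-0.001,0.043],[0,0,0]],[[-0.001,-0.001,0.043],[0,0,0]]]'
python3 go.py .648 -.063 .113 -24
python3 - <<'E'
from station import optics;from h import *
S=optics.get_image("scene")
cv2.imwrite("pics/c5.png",cv2.resize(S["image"][110:230,270:390],None,fx=4,fy=4,interpolation=2))
E
```

```text
t: 7.05
tool_pos: [0.6461, -0.063, 0.1099]
tool_rot: [-2.641, -1.699, 0.002]
contact_force: [-0.1, 0.1, -0.6]
opening: 0.0144
grip_force: 80.9
7.05 shift [ 0.0008  0.0017 -0.0031] turn [-0.0019  0.0004 -0.0083] pos [ 0.6461 -0.063   0.1099] ydir -24.475421098712406 F [-0.0792  0.0507 -0.6201] q [-0.2117  0.2085  1.6518  0.0001  1.2833  0.2154]
```

View pics/c5.png

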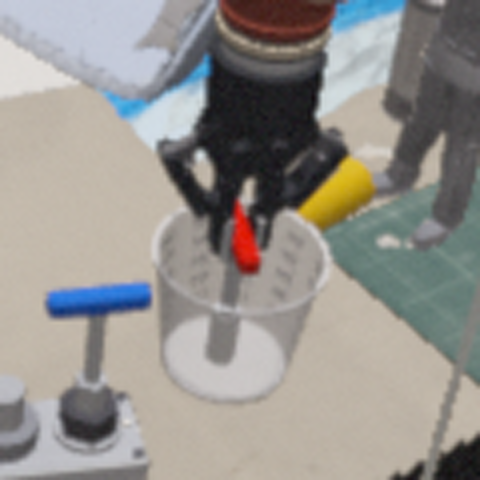

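The key hangs in the cup: its foot at crop (220,360) is close to the floor centre at (225,357), and the cup is upright. I'll release it and withdraw upward.

```bash
python3 -m jog '[[[0,0,0],[0,0,0]],[[0,0,0],[0,0,0]],[[0,0,0],[0,0,0]],[[0,0,0],[0,0,0]],[[0,0,-0.01],[0,0,0]]]' 1
python3 -m jog '[[[0,0,-0.02],[0,0,0]],[[0,0,-0.05],[0,0,0]],[[0,0,-0.09],[0,0,0]],[[0,0,-0.13],[0,0,0]],[[0,0,-0.17],[0,0,0]]]'
python3 -m jog '[[[0,0,-0.03],[0,0,0]],[[0,0,-0.03],[0,0,0]],[[0,0,-0.03],[0,0,0]],[[0,0,-0.03],[0,0,0]],[[0,0,-0.03],[0,0,0]]]'
python3 - <<'E'
from station import optics;from h import *
S=optics.get_image("scene")
cv2.imwrite("pics/c6.png",cv2.resize(S["image"][90:240,200:400],None,fx=4,fy=4,interpolation=2))
E
```

```text
t: 7.6
tool_pos: [0.6456, -0.0628, 0.1198]
tool_rot: [-2.64, -1.699, 0.003]
contact_force: [0.2, 0.2, 0.4]
opening: 0.0845
grip_force: 0.0
t: 8.1
tool_pos: [0.6465, -0.063, 0.2937]
tool_rot: [2.641, 1.7, 0.001]
contact_force: [0.9, -0.7, 0.4]
opening: 0.0851
grip_force: 0.0
t: 8.6
tool_pos: [0.6459, -0.0629, 0.3186]
tool_rot: [-2.639, -1.699, 0.004]
contact_force: [0.6, 0.8, -0.1]
opening: 0.0857
grip_force: 0.0
```

View pics/c6.png

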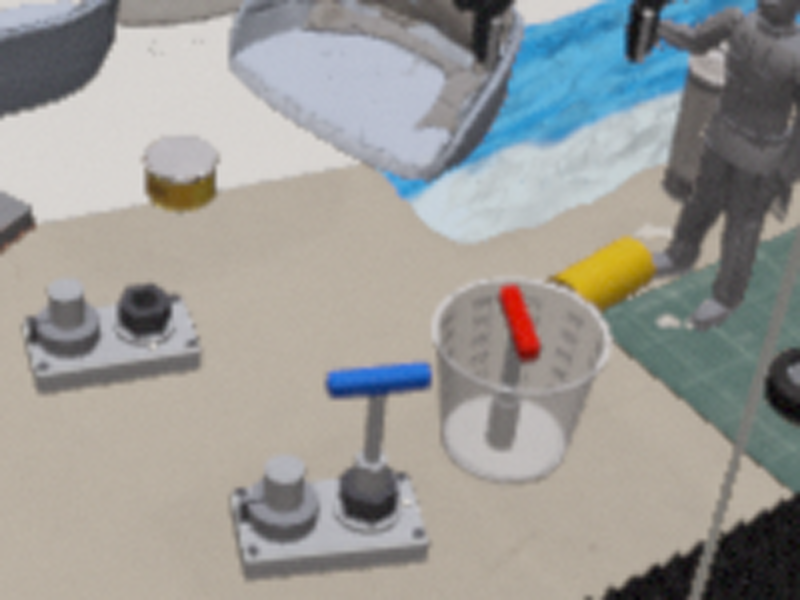

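The red key stands on its foot in the upright cup, with its bar at crop (520,322). The blue key is still in its lock at (378,380), the red lock is empty, and the gripper is clear. I'm handing in.

```bash
python3 -c "
from station import job;print(job.finish_job())"
```

```text
the job is handed in; nothing more can be done
None
```

I turned the red lock clockwise to its stop and stood the red key, shank down, in the upright cup. The blue key is still in its lock, and the job was handed in at about 8.6 s; no verdict came back.

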